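# Fasten the hasp of the long tool case

### The arm

A 6-joint arm with a two-finger parallel gripper is mounted at the origin on the work surface. World frame = base frame: x ahead of the robot, y to its left, z up, the work surface at z = 0. Lengths are in m, angles in rad, forces in N, time in s.
With the tool pointing down it reaches from about 0.425 to 0.95 m from the base axis. Payload 14.7 kg.
Tool frame: the origin (TCP) lies on the centre line of the jaws, within the pads' length; the fingertips stand 14 mm ahead of it and the grasp point (between the pads) lies 5 mm behind it; z points along the fingers, y is the line along which they close (so a half turn about z gives the same grasp; the last joint's range is limited). The gripper opens to 85 mm and grips with 20 to 120 N. Pads are 22 mm wide; open, the fingers measure 114 mm over their backs; the gripper's body (76 mm by 85 mm) begins 54 mm behind the grasp point. The pads swing forward as they close: fully open they stand 13 mm farther back than shut.
Start: joints at [-1.387, 0.48, 1.596, -0, 1.065, -0.047], TCP at [0.149, -0.633, 0.245] pointing down, gripper open.
Joint ranges: [-2.75, 2.75], [-0.82, 2.05], [0.23, 2.67], [-1.56, 4.7], [0.09, 2.69], [-2.92, 2.92]. Speed limits (rad/s): [1.89, 1.89, 2.39, 3.01, 3.01, 3.01].

### API

Orientations are given as a rotation vector (axis times angle).
In Python, from station import env, grab_frame, camera_info, boxes_of, pinpoint gives the robot as it stands.
- The arm moves only by the tool step_arm, never from a script. Its argument "plan" is text: rows parted by semicolons, each of 7 numbers parted by spaces: the turn, a rotation vector about the tool's x, y, z in rad, then the shift along the tool's x, y, z in m, then the gripper's target within -1 to 1 (fully open at 1, half-way at 0, shut at -1). A call has 1 to 20 rows; each row is the pose to reach, as a shift and turn from the pose commanded when the call began, along the tool's axes at that moment; what a row does not reach only later rows make up. A row lasts 1/10 s, in which the tool goes at most 50 mm and 8.59 degrees, less where a joint would pass 70% of its speed; a pose out of reach is approached as far as the arm can. A call with a gripper value outside its range is refused whole. The fingers move at their own pace and stop on an object; the grip force is fixed at half the most. Time passes only in rows, so rows that repeat a pose let the fingers close. It gives the time, the measured TCP pose, the force, the opening and the grip force at its end, in the units of the state.
- env.state(): the state, without advancing time (a new reading comes with each control period).
- grab_frame(name): name is "scene" or "top"; returns the picture (400x640x3 uint8, red, green, blue); there is no depth.
- camera_info(name): a dict with "vertical_fov" (degrees; the focal length in pixels is half the picture's height over the tangent of half this angle, whatever the lens; pixels are square), "cx", "cy" (the principal point, pixels), "world_from_camera" (4x4, takes a point from camera to world coordinates). Camera axes: x right, y up, looking along -z (the intrinsics and any distortion apply to the point x, -y, -z); pixel columns grow to the right and rows downward; lengths in m; the calibration is good to about 2 mm. A picture is of the moment at which its call begins. camera_info takes no time and is no camera call.
- env.close_job(): hands the job in; it is judged then, once.
Trained networks look in the newest picture that a camera, given by its name, has taken for a name from the list of things; names that differ only in an ending like _2 or _b are one class to them, and where a whole thing is asked for, a point or a joint stands for the part that bears it (a point fixed in the world has none). Each returns a list of dicts, best first, with "confidence" (0 to 1); they miss things now and then, are a little off and sometimes report something else, mostly with a low value. They report only what shows in the picture. A call takes as long as a camera call.
- boxes_of(thing, camera): "extent" ([left, top, right, bottom] in pixels, round what is visible of it).
- pinpoint(thing, camera): "uv" ([column, row] in pixels: a listed point, or the origin of a listed thing).
The state is a dict: "clock": time; "joints": joint angles; "dq": joint speeds; "effort": joint torques, N m; "tool_pos": TCP position; "ee_rot": TCP orientation; "force": force on the tool from outside, world axes, zero at the start; "wrist_torque": the same for the moment, N m; "grip_width": opening from 0.0 (shut) to 1.0 (fully open); "grip_force": force on a finger pad.
Only numpy, scipy, OpenCV 4.12 (cv2) and the standard library are available. Lean on these libraries where they do the work, as an engineer would, in place of code of your own. Each camera call takes 0.05 s, during which the arm holds its last target. There are 200 camera calls.

### The job

Two wooden tool cases stand on the bench with their lids shut and their steel hasps standing open. Swing the hasp of the longer case over and press it down until it lies flat over its staple. Leave the hasp of the shorter case standing open.

Things in the scene. Friction and masses are not known exactly. Their poses are not given: they have to be found in the camera images.
- long_case: Longer shut wooden case, fixed: 260 mm along x, 366 along y, lid top 100 mm above bench. Origin: centre of underside, at bench height; z up, x away from robot within 30 deg. Hasp's hinge axis: along y at x = +20, y = 0, z = 106 mm. Staple (steel loop 24 mm along x, 6 mm thick, 32 mm high) stands on the lid at x = -70, y = 0 mm; it comes up through the closed hasp's slot.
- long_hasp (a joint): Longer case's hasp, rad: 0 closed, level, pointing to the case's -x, top face 108 mm above bench; 1.57 upright; starts 1.75 to 2.2, leaning back to +x. Steel plate 125 mm from hinge to lipped free end, 32 wide, 4 thick (lip 8); slot 70 to 110 mm from hinge, solid before it. Stiff hinge: it stays where left, never falls; 1 to 3 N at the free end or about 5 N at 50 mm moves it.
- short_case: The shorter case, fixed beside the longer one, on its left or right: the same in every way (origin, axes, height, hinge, hasp, staple) but only 206 mm along its y.
- short_hasp (a joint): Angle of the shorter case's hasp, rad, with the same meaning; it also starts at 1.75 to 2.2 and is to be left standing open.

How it is judged:
At the end, for the whole second after the job is handed in: The longer case's hasp lies at rest over its staple, within 10 degrees (0.175 rad) of level, and the shorter case's hasp still stands open (1.6 rad or more) (value of joint long_hasp below 0.175 rad and velocity of joint long_hasp between -0.05 and 0.05 rad/s and value of joint short_hasp above 1.6 rad); the robot touches nothing.
It fails at once if the shorter case's hasp is swung forward out of its open position (below 1.6 rad) (value of joint short_hasp below 1.6 rad).
It also fails if it takes over 35 s, if anything falls off the work surface, if the arm or the gripper's body presses on something with over 40 N, if the wrist force passes 120 N, or if a joint passes its speed limit or range.

## Working session

There is one attempt and no reset: what is moved stays moved. The work goes in short steps, Python scripts to look and compute and a tool call to move; the robot and the scene stay as the last step left them, time stands still between calls to the robot, and variables do not carry over. Pictures are saved under pics/ and viewed, at most 10 in all, crops included, and the job is handed in when it is done.

Besides the shell and the picture viewer there is one more tool, called after "Call:" as name(argument=value, ...) on one line, values as JSON. step_arm: Moves the arm, as the interface text tells. Its arguments: {"type":"object","properties":{"plan":{"type":"string"}},"required":["plan"]}

```bash
mkdir -p pics
python3 - <<'E'
from station import env, grab_frame, camera_info, boxes_of, pinpoint
import cv2, numpy as np
s=env.state(); print(s['clock'],s['tool_pos'],s['ee_rot'],s['force'])
for c in ("scene","top"):
    im=grab_frame(c); cv2.imwrite(f"pics/{c}0.png",im[:,:,::-1])
    print(c,camera_info(c))
    for t in ("long_case","short_case","long_hasp","short_hasp"):
        print(t,boxes_of(t,c)[:3],pinpoint(t,c)[:3])
print(env.state()['clock'])
E
```

```text
0.0 [ 0.14862572 -0.63238953  0.24468703] [-3.11953370e+00 -3.61621166e-01  1.47979693e-04] [-0.5894523   1.61971258  0.49091084]
scene {'vertical_fov': 55.924141975266814, 'cx': 318.17253888519843, 'cy': 206.81752690713418, 'world_from_camera': array([[-0.6821812 , -0.59429   ,  0.42596738,  0.84242217],
       [ 0.73118195, -0.55552063,  0.39594164,  0.30685172],
       [ 0.00132951,  0.5815636 ,  0.81349985,  0.69436596],
       [ 0.        ,  0.        ,  0.        ,  1.        ]])}
long_case [] [{'uv': [421.2, 309.7], 'confidence': 0.94}]
short_case [{'extent': [161.2, 89.5, 309.5, 218.9], 'confidence': 0.89}] [{'uv': [241.0, 168.4], 'confidence': 0.59}]Traceback (most recent call last):
  File "<stdin>", line 8, in <module>
ValueError: it knows: long_case, short_case
```

View pics/scene0.png

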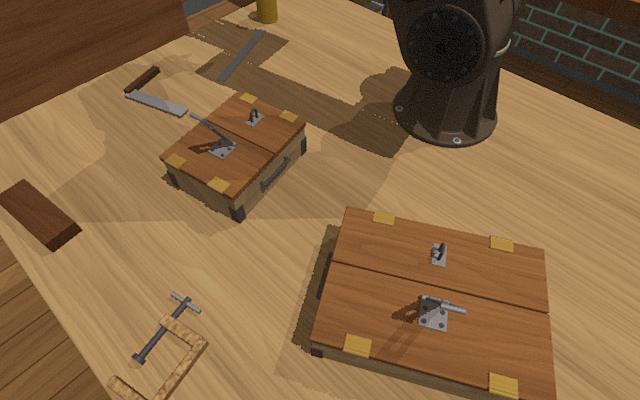

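The scene view shows the long case at lower right (staple about (439,252), hinge plate about (433,313)). The short case is at upper left, with its hasp at about (220,140).

Run:
```python
from station import env, grab_frame, camera_info, boxes_of, pinpoint
import cv2, numpy as np
c="top"
im=grab_frame(c); cv2.imwrite(f"pics/{c}0.png",im[:,:,::-1])
print(c,camera_info(c))
for t in ("long_case","short_case"):
    print(t,boxes_of(t,c)[:3],pinpoint(t,c)[:3])
im=cv2.imread("pics/scene0.png")[200:400,300:570]
cv2.imwrite("pics/scrop.png",cv2.resize(im,None,fx=2.9,fy=2.9,interpolation=cv2.INTER_CUBIC))
```

```text
top {'vertical_fov': 55.26617581262836, 'cx': 319.6075992784655, 'cy': 201.77657643552683, 'world_from_camera': array([[ 0.02386791,  0.99820649, -0.0549011 ,  0.48297035],
       [-0.99961619,  0.02460209,  0.012736  ,  0.01688957],
       [ 0.01406384,  0.05457605,  0.99841057,  1.04403288],
       [ 0.        ,  0.        ,  0.        ,  1.        ]])}
long_case [{'extent': [116.9, 126.6, 295.6, 281.5], 'confidence': 0.71}] [{'uv': [217.2, 204.1], 'confidence': 0.65}]
short_case [{'extent': [368.2, 151.1, 471.0, 275.2], 'confidence': 0.81}] [{'uv': [410.6, 211.7], 'confidence': 0.8}]
```

View pics/top0.png

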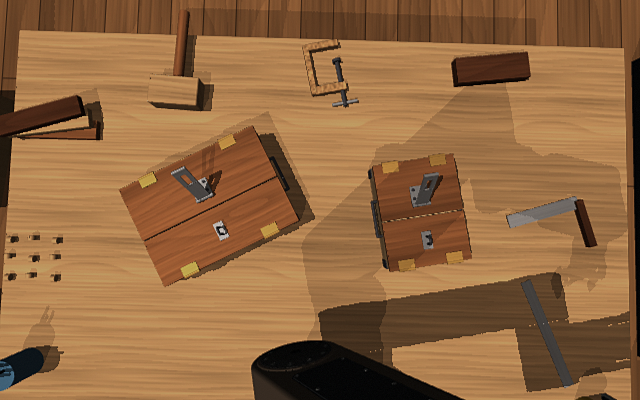

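View pics/scrop.png

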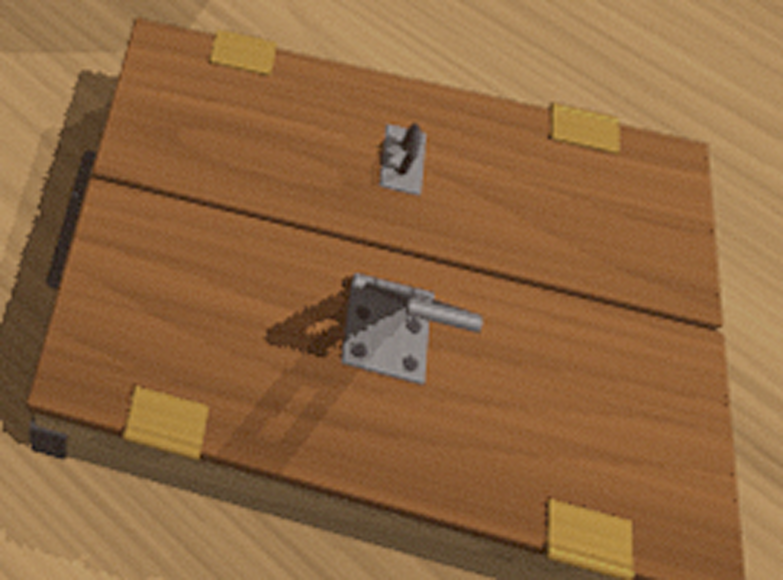

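Top view: long-case lid corners are about (255,126), (120,189), (164,286) and (298,221), with the staple at (221,231). The hasp leans back, with its free end at about (177,169). I'll fit the case pose and the hasp angle.

```bash
cat > fit.py <<'E'
from station import camera_info
import numpy as np
from scipy.optimize import least_squares
def proj(c,P):
    I=camera_info(c); T=np.linalg.inv(I['world_from_camera']); f=200/np.tan(np.radians(I['vertical_fov']/2))
    p=T[:3,:3]@P+T[:3,3]; return np.array([I['cx']+f*p[0]/-p[2], I['cy']+f*p[1]/p[2]])
def W(q,l):
    c,s=np.cos(q[2]),np.sin(q[2]); return np.array([q[0]+c*l[0]-s*l[1],q[1]+s*l[0]+c*l[1],l[2]])
def solve(obs,q0):
    def L(q,l): return [.02-.125*np.cos(q[3]),0,.106+.125*np.sin(q[3])] if l=='tip' else l
    r=lambda q: np.concatenate([proj(c,W(q,L(q,l)))-uv for c,l,uv in obs])
    s=least_squares(r,q0,loss='soft_l1'); return s.x, r(s.x).reshape(-1,2).round(1)
E
python3 - <<'E'
from fit import *
h=.13
def cs(w): return dict(BR=[h,-w,.1],BL=[h,w,.1],FL=[-h,w,.1],FR=[-h,-w,.1])
L=cs(.183);S=cs(.103)
print(solve([('top',L['BR'],(255,126)),('top',L['BL'],(120,189)),('top',L['FL'],(164,286)),('top',L['FR'],(298,221)),
 ('scene',L['FR'],(347,207)),('scene',L['FL'],(544,249)),('scene',L['BR'],(310,340)),('top','tip',(177,169)),('scene','tip',(454,308))],[.5,.2,.4,2.]))
print(solve([('top',S['BR'],(454,154)),('top',S['BL'],(370,166)),('top',S['FL'],(388,271)),('top',S['FR'],(471,259)),('top','tip',(433,174)),('scene','tip',(191,114))],[.5,-.2,0,2.]))
E
```

```text
(array([0.52185681, 0.27873494, 0.48808532, 2.05122887]), array([[-3. , -1. ],
       [-1.9,  1.3],
       [-0.5, -0.3],
       [ 0.4, -2.7],
       [-0.8, -0.9],
       [ 1.2,  0.2],
       [-0.3, -2.7],
       [ 0.8,  0.7],
       [-0.2,  0.3]]))
(array([ 0.51645663, -0.24984975,  0.16046104,  2.05663485]), array([[ 0.8,  0.7],
       [ 3.5, -0.3],
       [ 0.7, -1.2],
       [ 0. , -0.8],
       [-1.3,  0.7],
       [ 5.7,  1.5]]))
```

Call:
step_arm(plan="0 0 0 0 0 -0.115 -1;0 0 0 0 0 -0.115 -1;0 0 0 0 0 -0.115 -1;0 0 -0.257 0.356 -0.204 -0.115 -1;0 0 -0.257 0.356 -0.204 -0.115 -1;0 0 -0.257 0.356 -0.204 -0.115 -1;0 0 -0.257 0.356 -0.204 -0.115 -1;0 0 -0.257 0.356 -0.204 -0.115 -1;0 0 -0.257 0.356 -0.204 -0.115 -1;0 0 -0.257 0.356 -0.204 -0.115 -1;0 0 -0.257 0.356 -0.204 -0.115 -1;0 0 -0.257 0.545 -0.521 -0.115 -1;0 0 -0.257 0.545 -0.521 -0.115 -1;0 0 -0.257 0.545 -0.521 -0.115 -1;0 0 -0.257 0.545 -0.521 -0.115 -1;0 0 -0.257 0.545 -0.521 -0.115 -1;0 0 -0.257 0.545 -0.521 -0.115 -1;0 0 -0.257 0.545 -0.521 -0.115 -1;0 0 -0.257 0.545 -0.521 -0.115 -1;0 0 -0.257 0.545 -0.521 -0.115 -1")

```text
clock: 2.55
tool_pos: [0.5609, 0.0026, 0.3603]
ee_rot: [-3.047, -0.764, -0.001]
force: [0.4, -0.2, -0.6]
grip_width: 0.005
grip_force: 0.0
```

Call:
step_arm(plan="0 0 0 0.22 -0.261 0 -1;0 0 0 0.22 -0.261 0 -1;0 0 0 0.22 -0.261 0 -1;0 0 0 0.22 -0.261 0 -1;0 0 0 0.22 -0.261 0 -1;0 0 0 0.22 -0.261 0 -1;0 0 0 0.22 -0.261 0 -1;0 0 0 0.22 -0.261 0.166 -1;0 0 0 0.22 -0.261 0.166 -1;0 0 0 0.22 -0.261 0.166 -1;0 0 0 0.22 -0.261 0.166 -1;0 0 0 0.22 -0.261 0.166 -1")

```text
clock: 3.75
tool_pos: [0.6312, 0.3317, 0.1923]
ee_rot: [3.048, 0.758, -0.006]
force: [0.3, 0.2, 1.6]
grip_width: -0.001
grip_force: 0.0
```

Run:
```python
from station import env, grab_frame
from fit import *
import cv2
q=[.52186,.27873,.48809,2.0512]
s=env.state(); R=cv2.Rodrigues(np.array(s['ee_rot']))[0]
d=s['tool_pos']-np.array(q[:2]+[0]); x=np.array([np.cos(q[2]),np.sin(q[2]),0]); y=np.array([-x[1],x[0],0])
print('tcp in case',d@x,d@y,d[2],s['force'])
a=grab_frame("scene")[170:380,300:580]; b=grab_frame("top")[90:300,60:340]
cv2.imwrite("pics/c1.png",cv2.resize(np.vstack([a,b])[:,:,::-1],None,fx=1.42,fy=1.42,interpolation=cv2.INTER_CUBIC))
```

```text
tcp in case 0.12144841496086872 -0.004484652493656503 0.19233621094667397 [0.29668392 0.18321206 1.6384179 ]
```

View pics/c1.png

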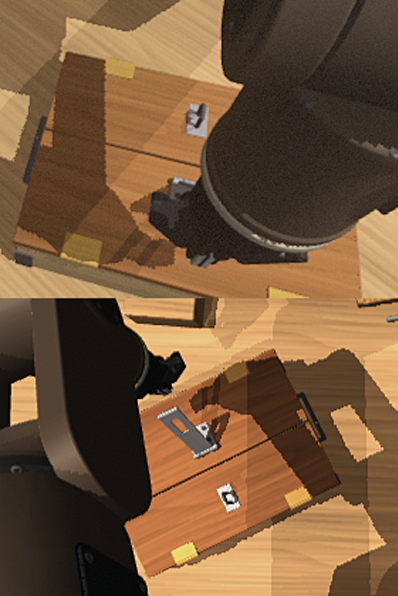

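Call:
step_arm(plan="0 0 0 -0.02 0 0 -1;0 0 0 -0.035 0 0 -1;0 0 0 -0.045 0 0 -1;0 0 0 -0.055 0 0 -1;0 0 0 -0.07 0 0 -1;0 0 0 -0.08 0 0 -1;0 0 0 -0.09 0 0 -1;0 0 0 -0.105 0 0.003 -1;0 0 0 -0.116 0 0.006 -1;0 0 0 -0.125 0 0.013 -1;0 0 0 -0.132 0 0.02 -1;0 0 0 -0.138 0 0.028 -1;0 0 0 -0.142 0 0.037 -1;0 0 0 -0.145 0 0.046 -1;0 0 0 -0.147 0 0.055 -1;0 0 0 -0.147 0 0.055 -1")

```text
clock: 5.45
tool_pos: [0.5013, 0.2634, 0.1377]
ee_rot: [3.048, 0.759, -0.004]
force: [-0.2, -0.6, 0.9]
grip_width: -0.001
grip_force: 0.0
```

Run:
```python
from station import env, grab_frame
from fit import *
import cv2
q=[.52186,.27873,.48809,2.0512]
s=env.state()
d=s['tool_pos']-np.array(q[:2]+[0]); x=np.array([np.cos(q[2]),np.sin(q[2]),0]); y=np.array([-x[1],x[0],0])
print('tcp in case',d@x,d@y,d[2],s['force'])
a=grab_frame("scene")[170:380,300:580]; b=grab_frame("top")[90:300,60:340]
cv2.imwrite("pics/c2.png",cv2.resize(np.vstack([a,b])[:,:,::-1],None,fx=1.42,fy=1.42,interpolation=cv2.INTER_CUBIC))
```

```text
tcp in case -0.025309987929679294 -0.0038720440814973608 0.1376898306520383 [-0.1711913  -0.56359652  0.89051841]
```

View pics/c2.png

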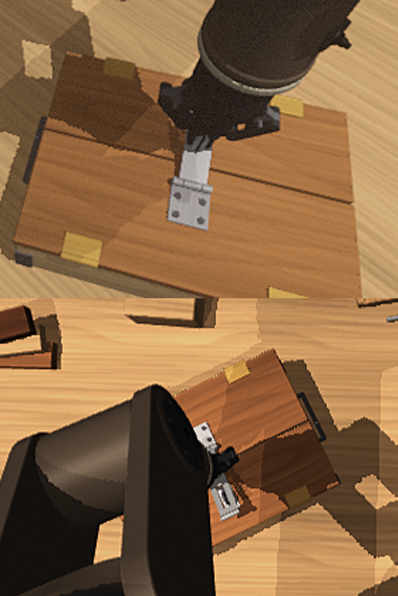

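The pictures show the hasp swung over with the fingers on its solid part and the free end above the staple (top crop about (228,500)). Now I'll press down.

Call:
step_arm(plan="0 0 0 0 0 0.005 -1;0 0 0 0 0 0.010 -1;0 0 0 0 0 0.014 -1;0 0 0 0 0 0.016 -1;0 0 0 0 0 0.018 -1;0 0 0 0 0 0.018 -1;0 0 0 0 0 0.018 -1")

```text
clock: 6.25
tool_pos: [0.5021, 0.2638, 0.1219]
ee_rot: [-3.049, -0.759, -0.0]
force: [-5.1, -2.7, 14.7]
grip_width: 0.002
grip_force: 7.2
```

Call:
step_arm(plan="0 0 0 0 0 -0.03 -1;0 0 0 0 0 -0.08 -1;0 0 0 0 0 -0.13 -1;0 0 0 0 0 -0.18 -1;0 0 0 0 0 -0.2 -1;0 0 0 0.0 0.05 -0.2 -1;0 0 0 0 0.1 -0.2 -1;0 0 0 0 0.15 -0.2 -1;0 0 0 0 0.2 -0.2 -1;0 0 0 0 0.2 -0.2 -1;0 0 0 0 0.2 -0.2 -1")

```text
clock: 7.35
tool_pos: [0.5963, 0.086, 0.321]
ee_rot: [-3.049, -0.755, 0.001]
force: [-0.3, 0.9, 0.3]
grip_width: 0.002
grip_force: 0.0
```

Run:
```python
from station import env, grab_frame
import cv2, numpy as np
print(env.state()['force'])
cv2.imwrite("pics/c3.png",cv2.resize(np.vstack([grab_frame("scene")[60:380],grab_frame("top")[90:300]])[:,:,::-1],None,fx=1.1,fy=1.1))
```

```text
[-0.34535694  0.9299323   0.29886591]
```

View pics/c3.png

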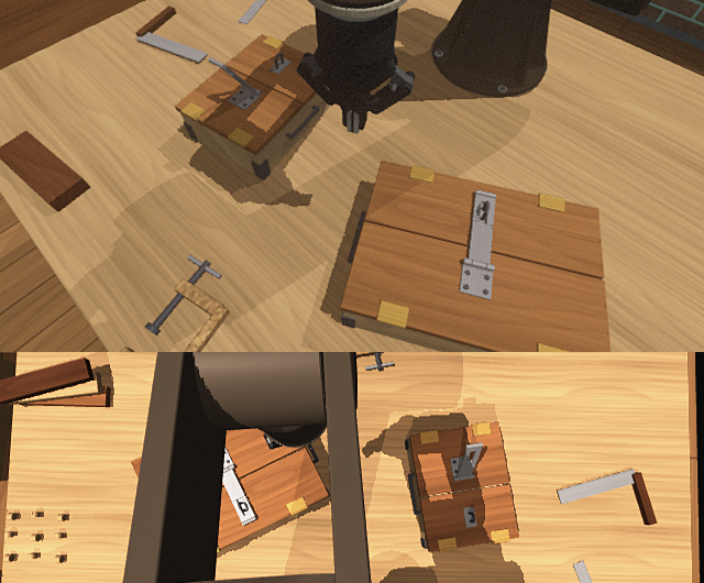

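The long hasp lies flat with its staple through the slot (scene crop about (482,210)). The short hasp still stands open (about (235,78)), and the gripper touches nothing.

```bash
python3 -c "
from station import env
print(env.close_job())"
```

```text
the job is handed in; nothing more can be done
None
```

The longer case's hasp is pressed flat over its staple, the shorter case's hasp still stands open, and the job is handed in; the hand-in call did not report a verdict.

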